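# Start the ring feeder's next batch at the control box and count it

### The job

Start the next batch at the bench control box and count it: tip the long rocker fully over so that its far half is down, then press the rectangular bar key fully in, then press the large round button fully in (all three stay as you leave them), and only then press the thumb lever of the hand tally counter in front of the box fully down and let it spring back up. Do it all by pressing with the fingertips: pick nothing up, leave the small round button alone, and leave the tally counter and the things lying around where they are.

Things in the scene. Friction and masses are not known exactly. Their poses are not given: they have to be found in the camera images.
- console: Fixed grey bench control box, 116 x 300 x 45 mm high; origin under its centre on the desk. Its x points away from the robot (within 0.25 rad). On its lid, in a row along its y, 68 mm apart, sit four fixed modules with grey caps on black bezels, in an order that varies: rocker, rectangular bar key, large round button, small round button.
- rocker_far (a point): Press point on the rocker's far half, 22 mm beyond its pivot, on the upper face; moves and turns with it. The rocker is a V of two flat halves, each 30 mm (along the box's x) x 32 mm, in a frame with its rim 57 mm above the desk. The far half's end starts at z = 67 mm; fully over, the far half is level at 59 mm (point 6 mm lower). Takes 2 to 5 N, stays as left.
- rocker (a joint): Angle of the rocker, rad: 0 = near half down (start), 0.26 = far half fully down.
- bar_key_top (a point): Centre of the top of the rectangular bar key: cap 48 mm (along the box's x) x 20 mm on a 62 x 34 mm bezel. Top 63 mm above the desk at the start, 54 mm when fully in, then still 3 mm proud of its bezel. Pressed straight down with about 4 N; it stays in.
- bar_key (a joint): Travel of the bar key, m: 0 = out (start), 0.009 = fully in.
- big_button_top (a point): Centre of the top of the large round mushroom button: head 42 mm in diameter, flat top 34 mm across, on a 50 mm round bezel. Top 69 mm above the desk at the start, 61 mm when fully in. Pressed straight down with about 4.5 N; it stays in.
- big_button (a joint): Travel of the large round button, m: 0 = out (start), 0.008 = fully in.
- small_button_top (a point): Centre of the top of the small round button: 18 mm in diameter, on a 30 mm round bezel, top 59 mm above the desk. Not to be pressed.
- small_button (a joint): Travel of the small round button, m: 0 = out, 0.005 = fully in; a spring returns it.
- tally: Loose hand tally counter standing on the desk in front of the box (nearer the robot): white round body 45 mm in diameter with a top 24 mm above the desk, axis at (-7, 4) mm from its origin; overall 59 x 53 x 32 mm, 75 g. Origin on the desk under the middle of its outline; z up.
- lever_top (a point): Centre of the top of the tally counter's thumb-lever pad, 16 x 14 mm, over the body, at (7, 4) mm in the counter's frame, 32 mm above the desk; it goes straight down 4 mm (to 28 mm) under 9 N and springs back up to within 0.5 mm.
- tally_lever (a joint): Travel of the thumb lever, m: 0 = up, 0.004 = fully down.
- pliers: Loose split-ring pliers lying on the desk left of the box, 52 x 140 x 12 mm. Origin under the middle. Leave alone.
- screwdriver: Loose screwdriver lying on the desk to the right, 22 x 193 x 20 mm. Origin under the middle. Leave alone.
- measure: Loose tape measure standing right of the box, 31 x 73 x 58 mm high. Origin under the middle. Leave alone.
- tag: Loose white key tag lying left of the box, 26 x 58 x 8 mm. Origin under the middle. Leave alone.

How it is judged:
By the outcome, as a careful person would: the job done as asked, in the order asked, and still so for the second after the job is handed in, with the robot touching nothing.
It also fails if it takes over 48 s, if anything falls off the work surface, if the arm or the gripper's body presses on something with over 40 N, if the wrist force passes 120 N, or if a joint passes its speed limit or range.

### The arm

A 6-joint arm with a two-finger parallel gripper is mounted at the origin on a cart in front of the work surface, level with it; the furniture and walls round the work are solid. World frame = base frame: x ahead of the robot, y to its left, z up, the work surface at z = 0. Lengths are in m, angles in rad, forces in N, time in s.
With the tool pointing down it reaches from about 0.35 to 0.975 m from the base axis. Payload 4.9 kg.
Tool frame: the origin (TCP) lies midway between the tips of the shut fingers; the grasp point (between the pads) lies 19 mm behind it; z points along the fingers, y is the line along which they close (so a half turn about z gives the same grasp; the last joint's range is limited). The gripper opens to 85 mm and grips with 20 to 120 N. Pads are 22 mm wide; open, the fingers measure 114 mm over their backs; the gripper's body (76 mm by 85 mm) begins 54 mm behind the grasp point. The pads swing forward as they close: fully open they stand 13 mm farther back than shut.
Start: joints at [1.03, 0.053, 1.613, -0, 1.476, -0.119], TCP at [0.256, 0.57, 0.231] pointing down, gripper open.
Joint ranges: [-3.01, 3.01], [-1.01, 2.22], [0.06, 2.58], [-1.02, 4.17], [0.09, 2.62], [-3.14, 3.14]. Speed limits (rad/s): [2.57, 2.57, 3.14, 3.14, 3.14, 3.14].

### API

Orientations are given as a unit quaternion [w, x, y, z].
In Python, from plant import manip gives the robot as it stands.
- The arm moves only by the tool shift_gripper, called after ">>>" by a JSON object that holds its "method" and its "body". Schema: {"type":"object","properties":{"segments":{"type":"array","items":{"type":"array","items":{"type":"array","items":{"type":"number"},"minItems":7,"maxItems":7},"minItems":1,"maxItems":5},"minItems":1,"maxItems":1},"only":{"type":"string"},"quiet":{"type":"boolean"},"lines":{"type":"string"}},"required":["segments"],"additionalProperties":false}. segments is a list that holds a single list of rows (three levels of brackets), with 1 to 5 rows, each of 7 numbers: the opening from 0.0 (shut) to 1.0 (fully open), then dx, dy, dz in shares of the most that a row can go, 1 being 62.5 mm, then a rotation vector rx, ry, rz in normalised numbers (1 is 120 degrees); each row shifts and turns the commanded pose from where the row before left it, along the tool's axes as they then stand; what a row does not reach is not made up. A row lasts 1/8 s, in which the tool goes at most 0.0625 m and 0.188 rad, less where a joint would pass 70% of its speed; a pose out of reach is approached as far as the arm can. The fingers move at their own pace and stop on an object; the grip force is fixed at half the most. Time passes only in rows, so rows that do not move let the fingers close. The tool returns the time, the measured TCP pose, the force, the opening and the grip force at its end. only (a regular expression) keeps the lines of the reply that match it, lines (a string "A,B") keeps lines A to B, and quiet returns only ok. No shift or turn number may pass 1 either way. Input that does not fit is refused with a message, and nothing moves.
- manip.state(): the state, without advancing time (a new reading comes with each control period).
- manip.grab_frame(name): name is "side" or "top"; returns the picture (420x560x3 uint8, red, green, blue); there is no depth.
- manip.camera_params(name): a dict with "intrinsics" (3x3 intrinsics, pixels), "k1" (the pictures are not rectified: a ray, as slopes to the right and down, at radius r is drawn at 1 + k1 r^2 times it, then the intrinsics apply), "xyz" and "orientation" of the camera in the world. Camera axes: x right, y down, z forward; pixel columns grow to the right and rows downward; lengths in m; the calibration is good to about 2 mm. A picture is of the moment at which its call begins. camera_params takes no time and is no camera call.
- manip.job_done(): hands the job in; it is judged then, once.
The state is a dict: "time": time; "joint_pos": joint angles; "joint_vel": joint speeds; "joint_efforts": joint torques, N m; "tool_pos": TCP position; "tool_rot": TCP orientation; "contact_force": force on the tool from outside, world axes, zero at the start; "ft_torque": the same for the moment, N m; "gripper_width": opening from 0.0 (shut) to 1.0 (fully open); "grasp_force": force on a finger pad.
Only numpy, scipy, OpenCV 4.12 (cv2) and the standard library are available. Lean on these libraries where they do the work, as an engineer would, in place of code of your own. Each camera call takes 0.05 s, during which the arm holds its last target. There are 200 camera calls.

## Working session

There is one attempt and no reset: what is moved stays moved. The work goes in short steps, Python scripts to look and compute and a tool call to move; the robot and the scene stay as the last step left them, time stands still between calls to the robot, and variables do not carry over. Pictures are saved under pics/ and viewed, at most 10 in all, crops included, and the job is handed in when it is done.

```bash
ls; mkdir -p pics; python3 - <<'E'
from plant import manip
import cv2
for n in("side","top"):
    cv2.imwrite(f"pics/{n}0.png",manip.grab_frame(n)[:,:,::-1]); print(n,manip.camera_params(n))
print(manip.state())
E
```

```text
pics
plant.py
side {'intrinsics': array([[423.81314839,   0.        , 280.39492097],
       [  0.        , 423.81314839, 214.16829385],
       [  0.        ,   0.        ,   1.        ]]), 'k1': 0.0462396377810715, 'xyz': array([0.58335836, 0.82759988, 0.78404211]), 'orientation': array([-0.00957851,  0.01709737,  0.90925056, -0.41578763])}
top {'intrinsics': array([[440.44730052,   0.        , 281.93368647],
       [  0.        , 440.44730052, 205.11505284],
       [  0.        ,   0.        ,   1.        ]]), 'k1': -0.008912342401114059, 'xyz': array([0.23025986, 0.0119201 , 1.51843064]), 'orientation': array([ 0.08013965, -0.69539717,  0.70959845, -0.08043907])}
{'time': 0.1, 'joint_pos': array([ 1.02998665e+00,  5.32772932e-02,  1.61415617e+00,  1.87208709e-05,
        1.47598013e+00, -1.18999055e-01]), 'joint_vel': array([ 0.00126911, -0.00337215, -0.00475914,  0.00033901,  0.00197755,
       -0.00071536]), 'joint_efforts': array([ 2.13099629e-04, -3.94904816e+01, -3.71364105e+01, -1.37427769e-04,
        3.94122675e-03,  9.05839585e-06]), 'tool_pos': array([0.25558867, 0.56973991, 0.23019466]), 'tool_rot': array([-3.03763629e-04,  2.09346025e-01,  9.77841200e-01, -8.58351274e-04]), 'contact_force': array([-0.7811163 ,  0.13997962,  0.38739247]), 'ft_torque': array([ 0.01623317,  0.00268804, -0.02718178]), 'grasp_force': 0.0, 'gripper_width': 0.9964944659981769}
```

View pics/top0.png

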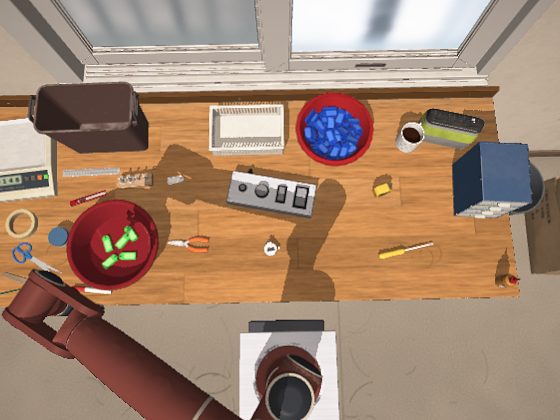

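View pics/side0.png

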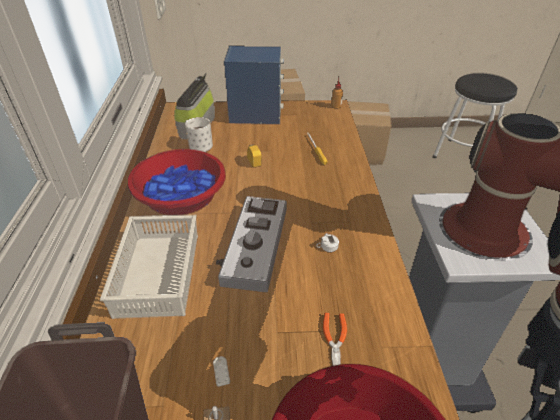

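The box is in the top view around (270,194) and the tally at (271,248). From left to right the modules look like small button (243,188), big button (262,190), bar key (282,194) and rocker (301,196). I'll enlarge both views to confirm.

```bash
python3 - <<'E'
import cv2,numpy as np
a=cv2.imread("pics/top0.png")[160:265,220:325]; b=cv2.imread("pics/side0.png")[190:295,215:350]
cv2.imwrite("pics/c1.png",np.hstack([cv2.resize(x,None,fx=f,fy=f,interpolation=cv2.INTER_CUBIC)[:525] for x,f in((a,3.3),(b,3.3))]))
E
```

```text
(no output)
```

View pics/c1.png

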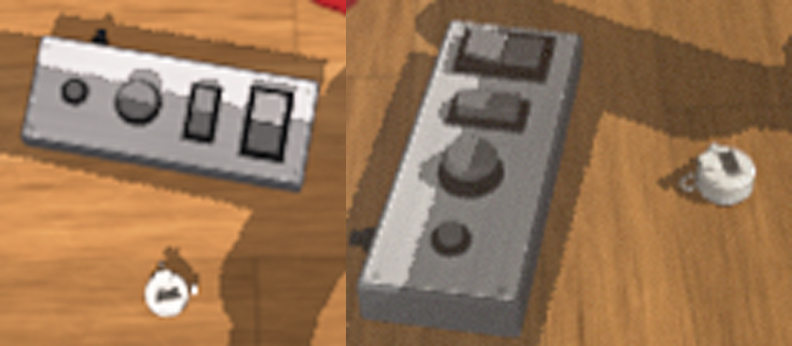

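Confirmed: from +y to −y the order is small, big, bar, rocker. Next I'll zoom in on the tally and compute positions.

```bash
cat > h.py <<'E'
import numpy as np,cv2
from plant import manip
from scipy.spatial.transform import Rotation as R
def ray(n,p):
    c=manip.camera_params(n);k=c["intrinsics"]
    d=np.array([(p[0]-k[0,2])/k[0,0],(p[1]-k[1,2])/k[1,1]]);u=d.copy()
    for _ in range(9): u=d/(1+c["k1"]*(u@u))
    q=c["orientation"]; return c["xyz"],R.from_quat([q[1],q[2],q[3],q[0]]).apply([*u,1])
def plane(n,p,z):
    o,d=ray(n,p); return o+d*(z-o[2])/d[2]
def tri(p,q):
    (o,d),(a,e)=ray("top",p),ray("side",q)
    t=np.linalg.lstsq(np.c_[d,-e],a-o,rcond=None)[0]; x,y=o+d*t[0],a+e*t[1]
    return (x+y)/2,np.linalg.norm(x-y)
E
python3 - <<'E'
from h import *
np.set_printoptions(precision=4,suppress=True)
T=lambda x,y:(220+x/3.3-.35,160+y/3.3-.35)
S=lambda x,y:(215+(x-346)/3.3-.35,190+y/3.3-.35)
for n,t,s,z in(("small",(74,90),(451,235),.059),("big",(138,102),(471,160),.069),("bar",(204,111),(488,103),.063),("rock",(267,123),(505,53),.06),("lever",(168,294),(729,160),.032)):
    print(n,plane("top",T(*t),z),plane("side",S(*s),z),tri(T(*t),S(*s)))
# lid corners top view at z .045
for c in((43,38),(318,82),(303,184),(26,138)): print(plane("top",T(*c),.045))
for c in((450,25),(580,38),(527,296),(362,288)): print("s",plane("side",S(*c),.045))
a=cv2.imread("pics/top0.png")[236:261,258:284]; b=cv2.imread("pics/side0.png")[228:258,314:350]
cv2.imwrite("pics/c2.png",np.hstack([cv2.resize(x,(400,400*x.shape[0]//x.shape[1]),interpolation=cv2.INTER_NEAREST)[:333] for x in(a,b)]))
E
```

```text
small [0.6352 0.1435 0.059 ] [0.6333 0.1523 0.059 ] (array([0.6355, 0.1445, 0.0513]), np.float64(0.0034612882092396892))
big [0.6182 0.0765 0.069 ] [0.6196 0.0876 0.069 ] (array([0.6205, 0.0771, 0.059 ]), np.float64(0.0007512613394686691))
bar [0.6088 0.0086 0.063 ] [0.6075 0.0185 0.063 ] (array([0.6092, 0.0089, 0.0551]), np.float64(0.003128797030493841))
rock [ 0.5954 -0.0563  0.06  ] [ 0.5939 -0.0452  0.06  ] (array([ 0.5957, -0.0563,  0.0516]), np.float64(0.0035514458753192054))
lever [0.4236 0.0493 0.032 ] [0.4226 0.0563 0.032 ] (array([0.4229, 0.05  , 0.0264]), np.float64(0.003134638967175049))
[0.6969 0.1776 0.045 ]
[ 0.6425 -0.1119  0.045 ]
[ 0.5333 -0.0923  0.045 ]
[0.5882 0.1948 0.045 ]
s [ 0.6403 -0.1021  0.045 ]
s [ 0.5312 -0.0808  0.045 ]
s [0.581  0.1979 0.045 ]
s [0.6943 0.1865 0.045 ]
```

View pics/c2.png

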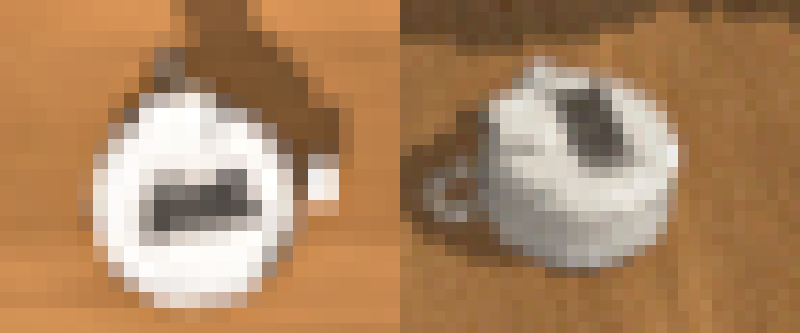

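The dark patch on the tally (top ≈(271,249)) looks like the counter window. The ring is up-left (+x) and the knob is to the right (−y). That puts the white lever pad between the window and the ring, so I'll stretch the contrast to check.

```bash
python3 - <<'E'
from h import *
a=cv2.imread("pics/top0.png")[236:261,258:284]; b=cv2.imread("pics/side0.png")[228:258,314:350]
f=lambda x,l,h:np.uint8(np.clip((x.astype(float)-l)/(h-l)*255,0,255))
cv2.imwrite("pics/c3.png",np.hstack([cv2.resize(f(x,l,h),(400,400*x.shape[0]//x.shape[1]),interpolation=cv2.INTER_NEAREST)[:333] for x,l,h in((a,190,255),(b,130,240))]))
print(a[4:20,5:21].mean(2).astype(int)); print(b[4:22,6:26].mean(2).astype(int))
E
```

```text
[[137 137 137 140 110 109 104  81  85  87  86  87  86  83 106 129]
 [135 134 135 126  91  77 104 123 100  77  84  83  84  85  81 115]
 [134 134 124  89 150 187 206 234 182  92  83  82  84  85  82 104]
 [131 130 106 100 232 254 252 255 229 176 171 112  85  86  86  83]
 [127 125 138 193 247 252 249 252 222 234 247 199 130  84  82  82]
 [126 127 197 245 251 250 249 249 236 242 252 250 195  97  74  83]
 [127 164 236 251 246 242 242 245 243 234 232 248 238 152  79 152]
 [130 210 248 251 232 188 182 217 205 129 118 231 254 204  82 237]
 [134 226 250 248 197 113 121 111  85  74 105 207 252 219 104 242]
 [128 222 251 240 160  79  83  83  80  76  82 130 235 223 136 163]
 [114 206 250 237 149  77 105 118 131 145 175 199 230 201 132 123]
 [123 197 248 242 183 171 210 219 228 236 249 252 223 152 130 132]
 [134 155 231 252 244 246 252 252 251 251 252 244 177 123 138 143]
 [139 128 172 236 252 247 246 248 250 249 250 225 137 126 143 144]
 [131 128 122 172 230 234 236 241 244 240 233 186 129 137 139 139]
 [130 128 127 121 146 201 216 210 194 186 165 137 135 138 138 138]]
[[ 83  89  87  86  86 103 1
[... 803 characters left out ...]
 213 217
  236 127]
 [ 85  96 133 168 202 209 208 210 211 205 133 114 111 130 152 182 205 217
  234 125]
 [ 96  98 129 146 183 204 211 210 212 209 188 169 165 183 202 218 214 215
  193 117]
 [ 83  92 118 132 148 172 193 194 208 214 212 211 214 218 214 229 224 221
  155 111]
 [ 84 108 116 125 135 147 149 171 198 214 212 215 220 229 228 222 222 190
  141 115]
 [ 97 102 121 124 127 130 155 172 185 201 209 209 215 216 223 206 184 177
  137 118]
 [ 91  88 115 126 129 132 132 138 145 163 180 186 183 176 187 191 196 184
  128 120]
 [ 75  76  95 130 133 131 129 136 137 149 153 162 170 184 185 195 194 157
  113 120]
 [ 72  70  79 116 126 132 133 140 141 149 155 167 173 184 187 183 175 123
  110 115]]
```

View pics/c3.png

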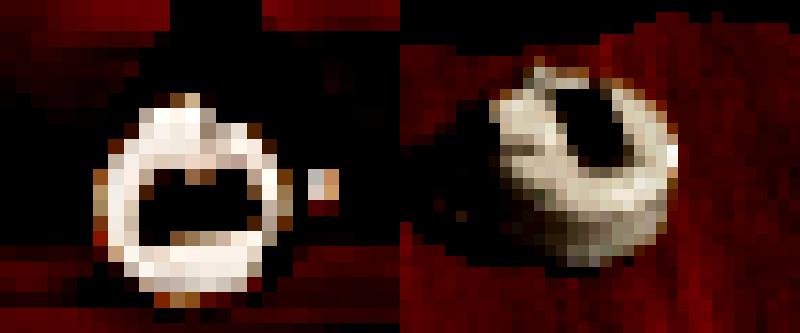

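The manual's scale: shifts go in shares of 62.5 mm and turns go in shares of 120 degrees. Converting my numbers, -0.115 rad / 2.0944 = -0.0549.

```bash
cat >> h.py <<'E'
def delta(p):
    s=manip.state(); q=s["tool_rot"]; return R.from_quat([q[1],q[2],q[3],q[0]]).inv().apply(np.array(p)-s["tool_pos"])
E
python3 - <<'E'
from h import *
np.set_printoptions(precision=4,suppress=True)
print("pad",plane("top",(268.8,244.2),.032),plane("side",(324.8,237.8),.032))
print("body",plane("top",(258+193/15.4-.5,236+203/15.4-.5),.018),plane("side",(314+583/11.1-36-.5,228+135/11.1-.5),.024))
E
```

```text
pad [0.4392 0.0551 0.032 ] [0.4375 0.0546 0.032 ]
body [0.4257 0.0515 0.018 ] [0.4234 0.0537 0.024 ]
```

>>> {"method": "shift_gripper", "body": {"segments": [[[0, 0, 0, 0, 0, 0, -0.0549], [0, 0, 0, 0, 0, 0, -0.0549]]]}}

```text
time: 0.35
tool_pos: [0.2557, 0.5699, 0.2305]
tool_rot: [-0.0, 0.094, 0.996, -0.001]
contact_force: [0.0, -0.1, 0.5]
gripper_width: 0.603
grasp_force: 0.0
```

```bash
python3 -c "
from h import *
print(delta([.615,-.06,.12]))"
```

```text
[-0.47076042 -0.5514831   0.11100289]
```

Scaled: -0.042 m is -0.672, -0.036 m is -0.576.

>>> {"method": "shift_gripper", "body": {"segments": [[[0, -0.576, -0.672, 0, 0, 0, 0], [0, -0.576, -0.672, 0, 0, 0, 0], [0, -0.576, -0.672, 0, 0, 0, 0], [0, -0.576, -0.672, 0, 0, 0, 0], [0, -0.576, -0.672, 0, 0, 0, 0]]]}}

```text
time: 0.98
tool_pos: [0.3929, 0.328, 0.2308]
tool_rot: [-0.0, 0.096, 0.995, -0.0]
contact_force: [0.2, 0.6, -0.0]
gripper_width: 0.0
grasp_force: 0.0
```

>>> {"method": "shift_gripper", "body": {"segments": [[[0, -0.576, -0.672, 0, 0, 0, 0], [0, -0.576, -0.672, 0, 0, 0, 0], [0, -0.576, -0.672, 0, 0, 0, 0], [0, -0.576, -0.672, 0, 0, 0, 0], [0, -0.576, -0.672, 0, 0, 0, 0]]]}}

```text
time: 1.6
tool_pos: [0.5296, 0.0875, 0.2309]
tool_rot: [-0.0, 0.096, 0.995, 0.0]
contact_force: [-0.1, 0.3, -0.1]
gripper_width: 0.002
grasp_force: 0.0
```

>>> {"method": "shift_gripper", "body": {"segments": [[[0, -0.576, -0.672, 0.592, 0, 0, 0], [0, -0.576, -0.672, 0.592, 0, 0, 0], [0, -0.576, -0.672, 0.592, 0, 0, 0], [0, 0, 0, 0, 0, 0, 0]]]}}

```text
time: 2.1
tool_pos: [0.6043, -0.0486, 0.1218]
tool_rot: [-0.004, 0.098, 0.995, 0.0]
contact_force: [-0.3, 0.7, 0.3]
gripper_width: -0.0
grasp_force: 0.0
```

```bash
python3 - <<'E'
from h import *
a,b=manip.grab_frame("top")[:,:,::-1],manip.grab_frame("side")[:,:,::-1]
s=manip.state();p=s["tool_pos"];print(p,s["tool_rot"],s["gripper_width"],delta([.615,-.06,.12]))
# project TCP
def proj(n,P):
    c=manip.camera_params(n);q=c["orientation"];v=R.from_quat([q[1],q[2],q[3],q[0]]).inv().apply(P-c["xyz"]);u=v[:2]/v[2];u=u*(1+c["k1"]*u@u);k=c["intrinsics"];return u[0]*k[0,0]+k[0,2],u[1]*k[1,1]+k[1,2]
t,u=proj("top",p),proj("side",p);print(t,u)
a=a.copy();b=b.copy()
for im,c in((a,t),(b,u)): im[int(round(c[1])),int(round(c[0]))]=(0,255,0)
A=a[150:270,220:340];B=b[150:290,200:340]
cv2.imwrite("pics/c4.png",np.hstack([cv2.resize(x,(400,400),interpolation=cv2.INTER_NEAREST) for x in(A,B)]))
E
```

```text
[ 0.605697   -0.04632503  0.12612584] [-1.01721137e-03  9.62367893e-02  9.95357900e-01  3.12042281e-04] 0.0011613815254564025 [-0.01176327 -0.011642    0.00609637]
(np.float64(298.2258524828842), np.float64(189.0065049748224)) (np.float64(257.62007906723153), np.float64(185.75519968396017))
```

View pics/c4.png

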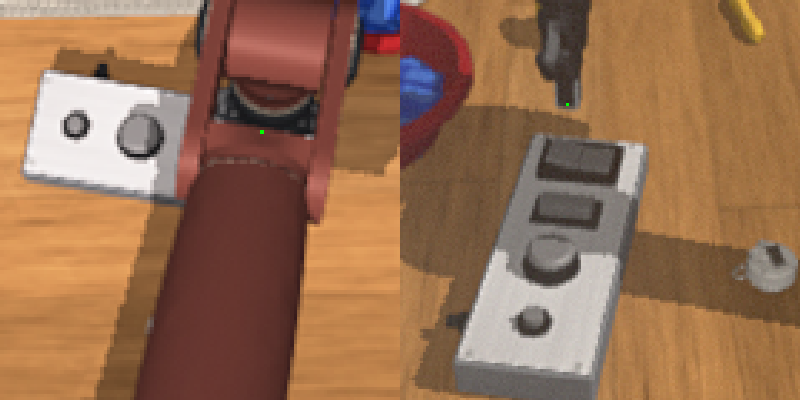

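The measured TCP projects onto the fingertip in the side view (about (258,186)), so calibration is fine. The rocker pivot is at ≈(0.595,-0.052), so I'll go above its far half.

Scaled: 0.025 m is 0.4, -0.0135 m is -0.216.

>>> {"method": "shift_gripper", "body": {"segments": [[[0, -0.216, -0.128, 0, 0, 0, 0], [0, 0, 0, 0.4, 0, 0, 0], [0, 0, 0, 0.4, 0, 0, 0], [0, 0, 0, 0, 0, 0, 0]]]}}

```text
time: 2.7
tool_pos: [0.6172, -0.0558, 0.0762]
tool_rot: [-0.001, 0.095, 0.995, 0.0]
contact_force: [-0.5, 1.1, -0.3]
gripper_width: -0.003
grasp_force: 0.0
```

```bash
python3 -c "
from h import *
print(delta([.6173,-.057,.0585]))
cv2.imwrite('pics/c5.png',cv2.resize(manip.grab_frame('side')[170:290,200:340,::-1],(700,600),interpolation=cv2.INTER_CUBIC))"
```

```text
[-0.0003764  -0.00112743  0.01767943]
```

View pics/c5.png

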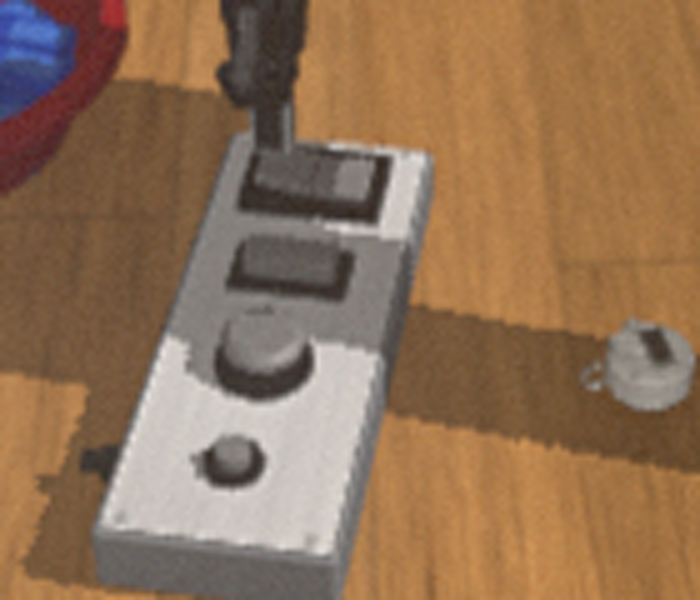

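The tip at crop (275,152) will land near the middle of the far half (about (280,175)). Pressing.

Scaled: 0.006 m is 0.096, -0.001 m is -0.016.

>>> {"method": "shift_gripper", "body": {"segments": [[[0, 0, -0.016, 0.096, 0, 0, 0], [0, 0, 0, 0.096, 0, 0, 0], [0, 0, 0, 0.096, 0, 0, 0], [0, 0, 0, 0, 0, 0, 0], [0, 0, 0, 0, 0, 0, 0]]]}}

```text
time: 3.38
tool_pos: [0.6177, -0.0577, 0.0591]
tool_rot: [-0.0, 0.096, 0.995, -0.0]
contact_force: [0.7, 0.5, 1.2]
gripper_width: -0.003
grasp_force: 0.5
```

Scaled: 0.001 m is 0.016.

>>> {"method": "shift_gripper", "body": {"segments": [[[0, 0, 0, 0.016, 0, 0, 0], [0, 0, 0, 0, 0, 0, 0]]]}}

```text
time: 3.62
tool_pos: [0.6177, -0.0577, 0.059]
tool_rot: [-0.0, 0.096, 0.995, -0.0]
contact_force: [-2.9, 0.5, 5.7]
gripper_width: 0.001
grasp_force: 2.8
```

>>> {"method": "shift_gripper", "body": {"segments": [[[0, 0, 0, 0.016, 0, 0, 0], [0, 0, 0, 0, 0, 0, 0]]]}}

```text
time: 3.88
tool_pos: [0.6177, -0.0576, 0.0589]
tool_rot: [-0.0, 0.096, 0.995, -0.0]
contact_force: [-4.5, 1.0, 9.6]
gripper_width: -0.003
grasp_force: 5.0
```

The rocker is at its stop (z=59 mm, force rising). Next is the bar key.

Scaled: 0.034 m is 0.544, -0.03 m is -0.48.

>>> {"method": "shift_gripper", "body": {"segments": [[[0, 0, 0, -0.48, 0, 0, 0], [0, 0.192, 0.544, 0, 0, 0, 0], [0, 0.184, 0.544, 0, 0, 0, 0], [0, 0, 0, 0.16, 0, 0, 0], [0, 0, 0, 0, 0, 0, 0]]]}}

```text
time: 4.5
tool_pos: [0.6064, 0.0135, 0.0754]
tool_rot: [-0.002, 0.096, 0.995, -0.0]
contact_force: [-0.4, 1.0, -0.4]
gripper_width: 0.005
grasp_force: 0.0
```

```bash
python3 -c "
from h import *
print(delta([.6078,.0143,.054]))
cv2.imwrite('pics/c6.png',cv2.resize(manip.grab_frame('side')[170:290,200:340,::-1],(700,600),interpolation=cv2.INTER_CUBIC))"
```

```text
[-0.00133043  0.00111433  0.02136029]
```

View pics/c6.png

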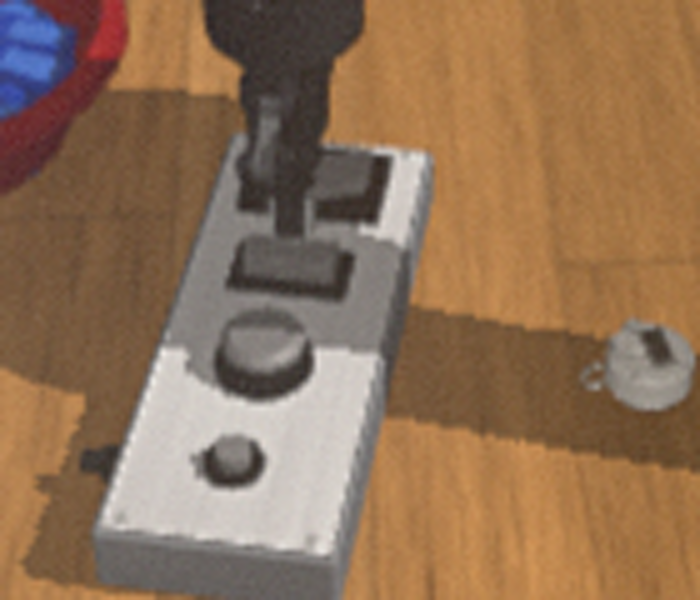

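The rocker now tilts the other way, and the tip at crop (292,238) lines up with the bar key (top centre ≈(290,257)). Pressing 21 mm.

Scaled: 0.007 m is 0.112, -0.0013 m is -0.0208.

>>> {"method": "shift_gripper", "body": {"segments": [[[0, -0.0208, 0.016, 0.112, 0, 0, 0], [0, 0, 0, 0.112, 0, 0, 0], [0, 0, 0, 0.112, 0, 0, 0], [0, 0, 0, 0, 0, 0, 0], [0, 0, 0, 0, 0, 0, 0]]]}}

```text
time: 5.18
tool_pos: [0.6088, 0.0144, 0.0557]
tool_rot: [-0.0, 0.096, 0.995, 0.0]
contact_force: [-0.4, 0.5, -0.7]
gripper_width: 0.002
grasp_force: 0.0
```

>>> {"method": "shift_gripper", "body": {"segments": [[[0, 0, 0, 0.016, 0, 0, 0], [0, 0, 0, 0, 0, 0, 0]]]}}

```text
time: 5.42
tool_pos: [0.6091, 0.0144, 0.0551]
tool_rot: [-0.0, 0.096, 0.995, 0.0]
contact_force: [-0.4, 0.2, 0.4]
gripper_width: 0.0
grasp_force: 0.0
```

>>> {"method": "shift_gripper", "body": {"segments": [[[0, 0, 0, 0.016, 0, 0, 0], [0, 0, 0, 0, 0, 0, 0]]]}}

```text
time: 5.68
tool_pos: [0.6091, 0.0144, 0.0544]
tool_rot: [-0.0, 0.096, 0.995, 0.0]
contact_force: [-1.0, 1.3, 3.4]
gripper_width: -0.002
grasp_force: 1.7
```

Scaled: 0.0015 m is 0.024.

>>> {"method": "shift_gripper", "body": {"segments": [[[0, 0, 0, 0.024, 0, 0, 0], [0, 0, 0, 0, 0, 0, 0]]]}}

```text
time: 5.92
tool_pos: [0.6092, 0.0144, 0.054]
tool_rot: [-0.0, 0.096, 0.995, 0.0]
contact_force: [-5.0, 0.7, 9.2]
gripper_width: -0.001
grasp_force: 4.7
```

>>> {"method": "shift_gripper", "body": {"segments": [[[0, 0, 0, 0.016, 0, 0, 0], [0, 0, 0, 0, 0, 0, 0]]]}}

```text
time: 6.18
tool_pos: [0.6093, 0.0144, 0.054]
tool_rot: [-0.0, 0.096, 0.995, -0.0]
contact_force: [-7.6, 1.4, 14.0]
gripper_width: -0.001
grasp_force: 7.1
```

The bar key is fully in (54 mm, firm). Now the large button.

Scaled: -0.035 m is -0.56, 0.034 m is 0.544.

>>> {"method": "shift_gripper", "body": {"segments": [[[0, 0, 0, -0.56, 0, 0, 0], [0, 0.016, 0.544, 0, 0, 0, 0], [0, 0.008, 0.544, 0, 0, 0, 0], [0, 0, 0, 0.096, 0, 0, 0], [0, 0, 0, 0, 0, 0, 0]]]}}

```text
time: 6.8
tool_pos: [0.6198, 0.081, 0.0792]
tool_rot: [-0.001, 0.096, 0.995, -0.0]
contact_force: [-0.6, -1.0, 0.4]
gripper_width: -0.001
grasp_force: 0.0
```

```bash
python3 -c "
from h import *
print(delta([.6208,.081,.061]))"
```

```text
[-0.00104893  0.00022363  0.01819679]
```

>>> {"method": "shift_gripper", "body": {"segments": [[[0, 0, 0, 0.112, 0, 0, 0], [0, 0, 0, 0.096, 0, 0, 0], [0, 0, 0, 0.096, 0, 0, 0], [0, 0, 0, 0, 0, 0, 0], [0, 0, 0, 0, 0, 0, 0]]]}}

```text
time: 7.42
tool_pos: [0.6204, 0.0814, 0.0611]
tool_rot: [-0.0, 0.096, 0.995, 0.0]
contact_force: [-0.2, -0.7, -0.5]
gripper_width: 0.001
grasp_force: 0.0
```

Scaled: 0.001 m is 0.016.

>>> {"method": "shift_gripper", "body": {"segments": [[[0, 0, 0, 0.016, 0, 0, 0], [0, 0, 0, 0, 0, 0, 0]]]}}

```text
time: 7.68
tool_pos: [0.6205, 0.0814, 0.061]
tool_rot: [-0.0, 0.096, 0.995, -0.0]
contact_force: [-2.3, -0.6, 4.0]
gripper_width: -0.004
grasp_force: 2.3
```

>>> {"method": "shift_gripper", "body": {"segments": [[[0, 0, 0, 0.016, 0, 0, 0], [0, 0, 0, 0, 0, 0, 0]]]}}

```text
time: 7.92
tool_pos: [0.6206, 0.0815, 0.061]
tool_rot: [-0.0, 0.096, 0.995, -0.0]
contact_force: [-4.9, 0.1, 9.0]
gripper_width: -0.004
grasp_force: 4.7
```

>>> {"method": "shift_gripper", "body": {"segments": [[[0, 0, 0, 0.016, 0, 0, 0], [0, 0, 0, 0, 0, 0, 0]]]}}

```text
time: 8.18
tool_pos: [0.6207, 0.0815, 0.061]
tool_rot: [-0.0, 0.096, 0.995, -0.0]
contact_force: [-7.2, -0.7, 14.0]
gripper_width: 0.002
grasp_force: 6.9
```

The big button is fully in. While still on it I'll test how much sideways command cancels the x reaction, because the tally is loose.

Scaled: 0.0005 m is 0.008.

>>> {"method": "shift_gripper", "body": {"segments": [[[0, 0.008, 0, 0, 0, 0, 0], [0, 0, 0, 0, 0, 0, 0]]]}}

```text
time: 8.43
tool_pos: [0.6206, 0.0815, 0.061]
tool_rot: [0.0, 0.096, 0.995, -0.0]
contact_force: [-6.4, -0.4, 12.6]
gripper_width: -0.002
grasp_force: 6.2
```

>>> {"method": "shift_gripper", "body": {"segments": [[[0, 0.008, 0, 0, 0, 0, 0], [0, 0, 0, 0, 0, 0, 0]]]}}

```text
time: 8.68
tool_pos: [0.6206, 0.0815, 0.0609]
tool_rot: [0.001, 0.096, 0.995, -0.0]
contact_force: [-5.1, -1.1, 10.8]
gripper_width: 0.0
grasp_force: 5.6
```

Scaled: -0.05 m is -0.8.

>>> {"method": "shift_gripper", "body": {"segments": [[[0, 0, 0, -0.8, 0, 0, 0]]]}}

```text
time: 8.8
tool_pos: [0.6163, 0.0816, 0.1043]
tool_rot: [-0.004, 0.096, 0.995, -0.0]
contact_force: [1.2, 0.6, 0.1]
gripper_width: -0.003
grasp_force: 0.0
```

>>> {"method": "shift_gripper", "body": {"segments": [[[0, 0.696, -0.24, 0, 0, 0, 0], [0, 0.696, -0.24, 0, 0, 0, 0], [0, 0.696, -0.24, 0, 0, 0, 0], [0, 0.696, -0.24, 0, 0, 0, 0], [0, 0, 0, 0.32, 0, 0, 0]]]}}

```text
time: 9.43
tool_pos: [0.4363, 0.0558, 0.0894]
tool_rot: [0.002, 0.096, 0.995, 0.0]
contact_force: [1.1, -0.0, 0.1]
gripper_width: 0.003
grasp_force: 0.0
```

>>> {"method": "shift_gripper", "body": {"segments": [[[0, 0, 0, 0.56, 0, 0, 0], [0, 0, 0, 0, 0, 0, 0], [0, 0, 0, 0, 0, 0, 0]]]}}

```text
time: 9.8
tool_pos: [0.438, 0.0559, 0.0543]
tool_rot: [0.0, 0.096, 0.995, 0.0]
contact_force: [1.2, -0.5, -0.7]
gripper_width: -0.002
grasp_force: 0.0
```

```bash
python3 -c "
from h import *
print(delta([.4385,.055,.032]))
cv2.imwrite('pics/c7.png',cv2.resize(manip.grab_frame('side')[170:270,210:350,::-1],(798,570),interpolation=cv2.INTER_CUBIC))"
```

```text
[-0.00065699 -0.00077462  0.02233679]
```

View pics/c7.png

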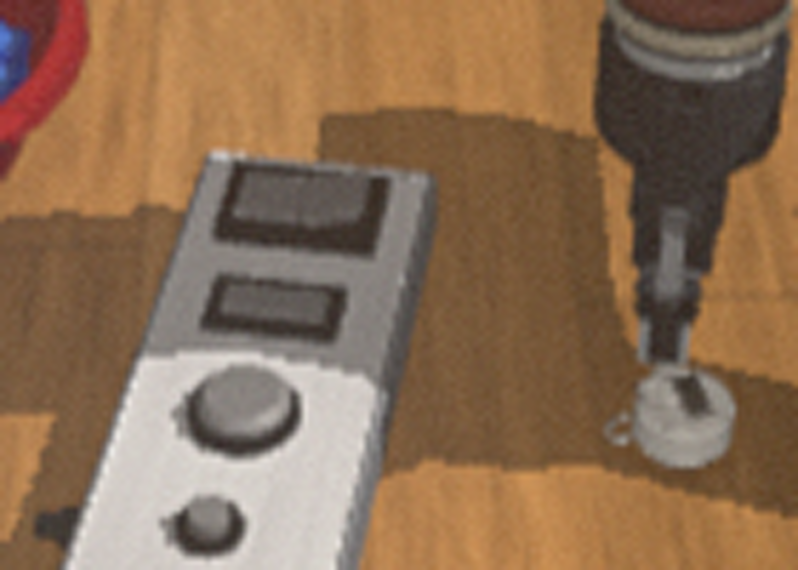

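The tip at crop (665,360) will come down onto the pad at ≈(657,389), and all three console modules look pressed. Descending to just above the pad, then pressing in small steps.

Scaled: 0.01 m is 0.16, -0.001 m is -0.016.

>>> {"method": "shift_gripper", "body": {"segments": [[[0, -0.016, -0.0128, 0.16, 0, 0, 0], [0, 0, 0, 0.16, 0, 0, 0], [0, 0, 0, 0, 0, 0, 0], [0, 0, 0, 0, 0, 0, 0]]]}}

```text
time: 10.35
tool_pos: [0.4381, 0.0549, 0.0334]
tool_rot: [-0.0, 0.096, 0.995, -0.0]
contact_force: [0.4, -0.1, -0.2]
gripper_width: -0.003
grasp_force: 0.0
```

>>> {"method": "shift_gripper", "body": {"segments": [[[0, 0, 0, 0.032, 0, 0, 0], [0, 0, 0, 0, 0, 0, 0]]]}}

```text
time: 10.6
tool_pos: [0.4384, 0.0549, 0.0317]
tool_rot: [0.0, 0.096, 0.995, 0.0]
contact_force: [-1.1, 0.2, 1.2]
gripper_width: -0.001
grasp_force: 0.1
```

>>> {"method": "shift_gripper", "body": {"segments": [[[0, 0, 0, 0.016, 0, 0, 0], [0, 0, 0, 0, 0, 0, 0]]]}}

```text
time: 10.85
tool_pos: [0.4384, 0.0549, 0.0309]
tool_rot: [0.0, 0.096, 0.995, 0.0]
contact_force: [-0.1, -0.4, 3.6]
gripper_width: 0.002
grasp_force: 1.6
```

Contact came at 32 mm as expected, with almost no sideways force.

Scaled: 0.001 m is 0.016.

>>> {"method": "shift_gripper", "body": {"segments": [[[0, 0, 0, 0.016, 0, 0, 0], [0, 0, 0, 0.016, 0, 0, 0], [0, 0, 0, 0, 0, 0, 0]]]}}

```text
time: 11.22
tool_pos: [0.4385, 0.0549, 0.0291]
tool_rot: [0.0, 0.096, 0.995, 0.0]
contact_force: [-1.2, -0.2, 6.1]
gripper_width: -0.0
grasp_force: 2.9
```

>>> {"method": "shift_gripper", "body": {"segments": [[[0, 0, 0, 0.016, 0, 0, 0], [0, 0, 0, 0.016, 0, 0, 0], [0, 0, 0, 0, 0, 0, 0]]]}}

```text
time: 11.6
tool_pos: [0.4389, 0.0549, 0.028]
tool_rot: [0.0, 0.096, 0.995, 0.0]
contact_force: [-3.7, 0.6, 11.1]
gripper_width: -0.0
grasp_force: 5.8
```

Scaled: 0.001 m is 0.016, 0.0004 m is 0.0064.

>>> {"method": "shift_gripper", "body": {"segments": [[[0, 0.0064, 0, 0.016, 0, 0, 0], [0, 0, 0, 0, 0, 0, 0]]]}}

```text
time: 11.85
tool_pos: [0.439, 0.0549, 0.0279]
tool_rot: [0.001, 0.096, 0.995, -0.0]
contact_force: [-5.1, -0.3, 15.5]
gripper_width: 0.001
grasp_force: 8.0
```

>>> {"method": "shift_gripper", "body": {"segments": [[[0, 0, 0, -0.064, 0, 0, 0], [0, 0, 0, -0.16, 0, 0, 0], [0, 0, 0, -0.64, 0, 0, 0], [0, 0, 0, -0.96, 0, 0, 0], [0, 0, 0, -0.96, 0, 0, 0]]]}}

```text
time: 12.48
tool_pos: [0.437, 0.055, 0.2007]
tool_rot: [-0.001, 0.096, 0.995, -0.0]
contact_force: [1.1, 0.0, 0.4]
gripper_width: 0.006
grasp_force: 0.0
```

>>> {"method": "shift_gripper", "body": {"segments": [[[0, 0.8, 0.48, 0, 0, 0, 0], [0, 0, 0.96, 0, 0, 0, 0], [0, 0, 0.96, 0, 0, 0, 0], [0, 0, 0, 0, 0, 0, 0], [0, 0, 0, 0, 0, 0, 0]]]}}

```text
time: 13.1
tool_pos: [0.4169, 0.2116, 0.1991]
tool_rot: [-0.0, 0.095, 0.995, -0.0]
contact_force: [0.3, -0.5, 0.4]
gripper_width: -0.0
grasp_force: 0.0
```

```bash
python3 - <<'E'
from h import *
T=manip.grab_frame('top')[160:265,220:325,::-1];S=manip.grab_frame('side')[190:295,215:350,::-1]
cv2.imwrite('pics/c8.png',np.hstack([cv2.resize(x,None,fx=3.3,fy=3.3,interpolation=cv2.INTER_CUBIC) for x in(T,S)]))
print(cv2.absdiff(S,cv2.imread('pics/side0.png')[190:295,215:350])[38:68,99:135].mean())
E
```

```text
13.539506172839506
```

View pics/c8.png

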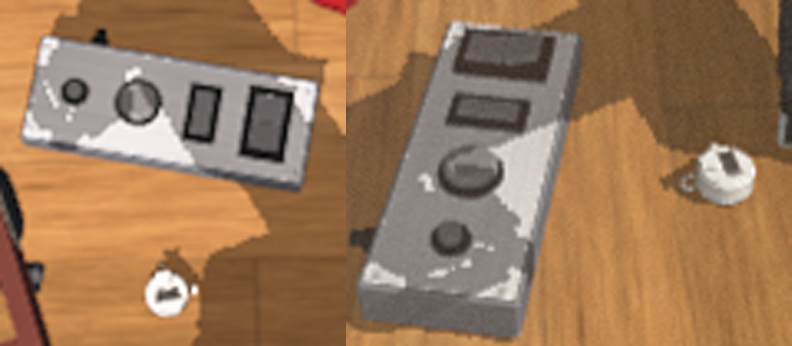

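The tally is where it started (168,294 in the top crop and 722,175 in the side crop). The rocker, bar key and big button all stay pressed, and the small button is untouched.

```bash
python3 -c "
from plant import manip
print(manip.job_done())"
```

```text
the job is handed in; nothing more can be done
None
```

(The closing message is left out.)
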